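Tip a ring gauge flat and walk its plate to the reader stop

TASK

The chrome ring gauge was left standing on its rim on the small cast-iron surface plate: tip it over with a light push, without lifting it, so that it lies flat on the plate with its blue-banded face up. Then, with the gauge riding on it, push the plate along the bench (alternate nudges on its two rear corners work well) until its front edge rests square against the dark stop rail, between the rail's two yellow marks, and then press the green button fully down and let it go to take the reading. Leave the sorting cup and the three flange bolts where they are.

Things in the scene. Friction and masses are not known exactly. Their poses are not given: they have to be found in the camera images.
- gauge: Chrome ring gauge, 50 mm outside, 22 mm bore, 12 mm thick, 0.15 kg. Starts standing on its rim on the plate, on a flat 18 mm lug that stops it rolling, turned any way round; topples if leaned over 13 deg. Own x axis = ring axis, pointing out of the face with the blue band (other face plain): blue face up means x up. Standing: z up, origin at the bottom of the rim, mid thickness.
- gauge_center (a point): Centre of the ring gauge: on its axis, mid thickness, 25.5 mm from the lug's underside. 6 mm above the plate when the gauge lies flat.
- plate: Grey cast-iron surface plate, loose, 120 (its x) by 140 (its y) by 24 mm high, 0.8 to 1 kg; the gauge stands near the middle of its top. Origin at the centre of its underside, z up; its +x edge is the front, towards the rail. Starts about 40 to 80 mm short of the rail, turned up to 0.2 rad from it. Slides under about 5 to 12 N; a push near one rear corner also turns it.
- plate_front_left (a point): Front left (+x, +y) upright corner of the plate, at mid height (12 mm).
- plate_front_right (a point): Front right (+x, -y) upright corner of the plate, at mid height (12 mm).
- rail: Fixed dark steel stop rail, 260 mm long (its y), 20 thick, 30 high, beyond the plate. Origin at the centre of its underside; the face the plate meets is at x = -10 mm in its frame, looking to its -x. Yellow marks 10 mm wide at y = -105 and +105 mm. A grey reader stand, 190 mm high, is joined behind its -y end (x 70, y -175 mm).
- button_top (a point): Centre of the top of the green push button (32 mm diameter), on a grey console box 90 by 80 by 30 mm fixed to the bench to the left or right of the plate. The button is pressed straight down.
- button (a joint): Button travel: 0 = up, 0.006 m = fully down; spring-loaded, about 5 N fully down, comes up by itself. Counts as pressed beyond 0.004.
- cup: Blue plastic sorting cup, 72 mm across, 65 mm high, open on top, on the bench on the side opposite to the console; not to be moved. Origin at the centre of its underside.
- bolt1: Zinc-plated flange bolt standing on its head on the bench: 25 mm across the flange, 47 mm high; not to be moved. Origin at the centre of its underside.
- bolt2: Zinc-plated flange bolt standing on its head on the bench: 25 mm across the flange, 47 mm high; not to be moved. Origin at the centre of its underside.
- bolt3: Zinc-plated flange bolt standing on its head on the bench: 25 mm across the flange, 47 mm high; not to be moved. Origin at the centre of its underside.
There are look-alikes about, which are no part of the job. Of the things like the gauge, leave any that is purple or red; of the rest the smaller one is meant.

How it is judged:
On the way, in this order (a step that is already met when the one before it is completed fails the run):
1. the gauge lies flat on the plate, blue-banded face up (angle between gauge's own x axis and vertical below 0.12 rad and x of gauge_center in the frame of plate between -0.05 and 0.05 m and y of gauge_center in the frame of plate between -0.06 and 0.06 m and z of gauge_center in the frame of plate below 0.036 m), for 0.2 s.
2. the plate rests square against the rail between the yellow marks, the gauge still flat on it (all of step 1 and x of each of plate_front_left, plate_front_right in the frame of rail above -0.0145 m and y of plate in the frame of rail between -0.035 and 0.035 m), for 0.2 s.
3. the green button is pressed down with the plate in place (all of step 2 and value of joint button above 0.004 m), for 0.05 s.
At the end, for the whole second after the job is handed in: Gauge flat on the plate (within 7 deg), blue face up, centre within 50 mm (x) and 60 mm (y) of the plate's middle; both front corners within 4.5 mm of the rail face, plate centred on the rail within 35 mm; button up again; plate and gauge at rest (all of step 2 and value of joint button below 0.002 m and linear speed of each of gauge, plate below 0.01 m/s); the robot touches nothing.
It fails at once if the gauge is lifted (its centre more than 40 mm above the plate's top) (z of gauge_center in the frame of plate above 0.064 m).
It fails at once if the gauge falls off the plate (z of gauge_center in the frame of plate below 0.018 m).
It fails at once if the gauge is hit or pressed hard (over 20 N) instead of pushed lightly (contact force between the fingers and gauge above 20 N).
It fails at once if the cup or a bolt is moved more than 20 mm (distance of any of cup, bolt1, bolt2, bolt3 from where it was at the start of the episode above 0.02 m).
It also fails if it takes over 64 s, if anything falls off the work surface, if the arm or the gripper's body presses on something with over 40 N, if the wrist force passes 120 N, or if a joint passes its speed limit or range.

ROBOT

A 6-joint arm with a two-finger parallel gripper is mounted at the origin on the work surface. World frame = base frame: x ahead of the robot, y to its left, z up, the work surface at z = 0. Lengths are in m, angles in rad, forces in N, time in s.
With the tool pointing down it reaches from about 0.375 to 0.75 m from the base axis. Payload 9 kg.
Tool frame: the origin (TCP) lies on the mounting face of the last link; the fingertips stand 173 mm ahead of it and the grasp point (between the pads) lies 155 mm ahead of it; z points along the fingers, x is the direction in which the jaws open and shut, and the axes are right-handed (so a half turn about z gives the same grasp; the last joint's range is limited). The gripper opens to 85 mm and grips with 20 to 120 N. Pads are 22 mm wide; open, the fingers measure 114 mm over their backs; the gripper's body (76 mm by 85 mm) begins 54 mm behind the grasp point. The pads swing forward as they close: fully open they stand 13 mm farther back than shut.
Start: joints at [0.971, 0.104, 0.097, 1.564, 0, 1.353], TCP at [0.224, 0.557, 0.405] pointing down, gripper open.
Joint ranges: [-2.99, 2.99], [-0.84, 1.86], [-1.1, 1.16], [-1.84, 2.11], [-1.51, 1.56], [-3.14, 3.14]. Speed limits (rad/s): [2.22, 2.22, 2.57, 3.14, 3.14, 3.14].

INTERFACE

Orientations are given as a unit quaternion [x, y, z, w].
In Python, from cell import manip, optics, finder gives the robot as it stands.
- The arm moves only by the tool apply_moves, never from a script. Its argument "plan" is a list that holds one entry, the list of rows, each a list of 7 numbers: the shift along the tool's x, y, z in cm, then the turn, a rotation vector about the tool's x, y, z in degrees, then the closure, from 0 (fully open) to 1 (shut). In form: [[[x, y, z, rx, ry, rz, gripper], ...]]. A call has 1 to 8 rows; each row is the pose to reach, as a shift and turn from the pose commanded when the call began, along the tool's axes at that moment; what a row does not reach only later rows make up. A row lasts 1/8 s, in which the tool goes at most 62.5 mm and 10.7 degrees, less where a joint would pass 70% of its speed; a pose out of reach is approached as far as the arm can. A call with a gripper value outside its range is refused whole. The fingers move at their own pace and stop on an object; "newtons" is the grip in N (left out, the last holds). Time passes only in rows, so rows that repeat a pose let the fingers close. It gives the time, the measured TCP pose, the force and the opening at its end, in the units of the state.
- manip.get_obs(): the state, without advancing time (a new reading comes with each control period).
- optics.grab_frame(name): name is "side" or "top" or "wrist"; returns a dict with "frame" (384x512x3 uint8, blue, green, red), "K" (3x3 intrinsics, pixels), "k1" (the pictures are not rectified: a ray, as slopes to the right and down, at radius r is drawn at 1 + k1 r^2 times it, then the intrinsics apply), "xyz" and "attitude" of the camera in the world; the wrist camera has in their place "hand_eye" (4x4, takes a point from camera to tool coordinates, whose origin is the TCP and whose axes are the tool frame's). Camera axes: x right, y down, z forward; pixel columns grow to the right and rows downward; lengths in m; the calibration is good to about 2 mm. A picture is of the moment at which its call begins: read the wrist's pose just before it. There is no depth.
- manip.hand_in(): hands the job in, once; it reports no verdict.
Trained networks look in a picture, given as the dict that the camera call returned (one of the last four; its "shot" number tells which), for a name from the list of things; names that differ only in an ending like _2 or _b are one class to them, and where a whole thing is asked for, a point or a joint stands for the part that bears it (a point fixed in the world has none). Each returns a list of dicts, best first, with "conf" (0 to 1); they miss things now and then, are a little off and sometimes report something else, mostly with a low value. They report only what shows in the picture. A call takes as long as a camera call. They do not tell look-alikes from the thing itself.
- finder.search_frame(picture, thing): "box" ([left, top, right, bottom] in pixels, round what is visible of it).
- finder.pinpoint(picture, thing): "xy" ([column, row] in pixels: a listed point, or the origin of a listed thing).
The state is a dict: "time": time; "joints": joint angles; "joint_vel": joint speeds; "tau": joint torques, N m; "tool_pos": TCP position; "orientation": TCP orientation; "force": force on the tool from outside, world axes, zero at the start; "wrist_torque": the same for the moment, N m; "grip_width": finger opening in m.
Only numpy, scipy, OpenCV 4.12 (cv2) and the standard library are available. Lean on these libraries where they do the work, as an engineer would, in place of code of your own. Each camera call takes 0.05 s, during which the arm holds its last target. There are 200 camera calls.

## Working session

There is one attempt and no reset: what is moved stays moved. The work goes in short steps, Python scripts to look and compute and a tool call to move; the robot and the scene stay as the last step left them, time stands still between calls to the robot, and variables do not carry over. Pictures are saved under pics/ and viewed, about 8 in all and at most 12, crops included, and the job is handed in when it is done.

Besides the shell and the picture viewer there is one more tool, called by a JSON object that holds its "method" and its "body", one argument or row to a line. apply_moves: Moves the arm, as the interface text tells. Its arguments: {"type":"object","properties":{"plan":{"type":"array"},"newtons":{"type":"number"}},"required":["plan"]}

```bash
ls; mkdir -p pics; cat > h.py <<'E'
import numpy as np, cv2
from scipy.spatial.transform import Rotation as R
from cell import manip, optics, finder
def cam(p, obs=None):
    if 'hand_eye' in p:
        T=np.eye(4);T[:3,:3]=R.from_quat(obs['orientation']).as_matrix();T[:3,3]=obs['tool_pos'];return T@np.array(p['hand_eye'])
    T=np.eye(4);a=np.array(p['attitude']);T[:3,:3]=a if a.shape==(3,3) else R.from_quat(a).as_matrix();T[:3,3]=p['xyz'];return T
def ray(p,uv,obs=None):
    K=np.array(p['K']);d=np.array([p['k1'],0,0,0,0],float)
    n=cv2.undistortPoints(np.array([[uv]],float),K,d)[0,0]
    T=cam(p,obs);return T[:3,3],T[:3,:3]@np.array([n[0],n[1],1])
def atz(p,uv,z,obs=None):
    o,d=ray(p,uv,obs);return o+d*(z-o[2])/d[2]
def proj(p,X,obs=None):
    T=np.linalg.inv(cam(p,obs));q=(T[:3,:3]@np.atleast_2d(X).T).T+T[:3,3]
    return cv2.projectPoints(q,np.zeros(3),np.zeros(3),np.array(p['K']),np.array([p['k1'],0,0,0,0],float))[0][:,0]
E
python3 - <<'E'
from h import *
ims=[]
print(manip.get_obs())
Z={'gauge':.024,'gauge_center':.0495,'plate':0,'plate_front_left':.012,'plate_front_right':.012,'rail':0,'button_top':.04,'cup':0,'bolt1':0}
for n in('top','side'):
    p=optics.grab_frame(n);ims.append(p['frame'])
    print(n,p['K'],p['k1'],p['xyz'],p['attitude'])
    for t,z in Z.items():
        for q in finder.pinpoint(p,t)[:5]: print(t,np.round(q['xy'],1),round(q['conf'],2),np.round(atz(p,q['xy'],z),3))
    for t in('gauge','cup'):
        print(t,[(np.round(q['box']),round(q['conf'],2)) for q in finder.search_frame(p,t)[:5]])
    cv2.imwrite(f'pics/{n}0.png',p['frame'])
E
```

```text
pics
{'time': 0.0, 'joints': array([ 9.71285627e-01,  1.04701964e-01,  9.64452322e-02,  1.56390597e+00,
       -5.74737949e-06,  1.35310628e+00]), 'joint_vel': array([ 0.00163768, -0.00026915, -0.00289287,  0.00011467, -0.00022853,
       -0.00053721]), 'tau': array([-4.57297920e-04, -5.56931877e+01,  5.03646111e+01,  1.71806471e-02,
       -3.77356882e-04,  2.60325248e-05]), 'tool_pos': array([0.22348703, 0.55670207, 0.40390738]), 'orientation': array([ 8.28435267e-01,  5.60084406e-01, -6.34204100e-04,  2.54047841e-04]), 'force': array([-0.17951662, -0.54533042,  0.46691056]), 'wrist_torque': array([ 0.02396123,  0.0316021 , -0.01371739]), 'grip_width': 0.08508105785660038}
top [[447.95096499   0.         257.05615325]
 [  0.         447.95096499 193.26865548]
 [  0.           0.           1.        ]] -0.12728127489701763 [ 0.42119176 -0.00537877  1.25587408] [ 0.7080457  -0.70405229  0.03043334 -0.04533723]
gauge [233.  178.6] 0.64 [0.594 0.088 0.024]
gauge [336.2 203.3] 0.49 [ 0.527 -0.198  0.024]
gauge [221.9 213.1] 0.48 [0.498 0.118 0.024]
gauge [283.7 198.1] 0.4 [ 0.541 -0.053
[... 1824 characters left out ...]
 [ 0.623 -0.089  0.012]
rail [314.3 217.3] 0.6 [ 0.696 -0.05   0.   ]
rail [235.4 155.3] 0.57 [0.531 0.279 0.   ]
rail [341.  328.3] 0.32 [ 0.655 -0.38   0.   ]
button_top [271.5 301.5] 0.7 [ 0.524 -0.317  0.04 ]
cup [233.  154.6] 0.76 [0.524 0.285 0.   ]
cup [314.6 217.8] 0.17 [ 0.696 -0.052  0.   ]
bolt1 [339.  326.1] 0.46 [ 0.653 -0.374  0.   ]
bolt1 [211.9 317.5] 0.46 [ 0.401 -0.306  0.   ]
bolt1 [273.3 140.4] 0.42 [0.669 0.344 0.   ]
gauge [(array([254., 243., 278., 268.]), 0.79), (array([254., 203., 264., 220.]), 0.69), (array([228., 170., 240., 195.]), 0.68), (array([261., 176., 275., 191.]), 0.52)]
cup [(array([226., 130., 248., 161.]), 0.91), (array([252., 201., 263., 222.]), 0.41)]
```

```bash
python3 - <<'E'
import cv2,numpy as np
a=cv2.imread('pics/top0.png')[130:270,120:420];b=cv2.imread('pics/side0.png')[120:345,190:360]
a=cv2.resize(a,None,fx=2.66,fy=2.66,interpolation=cv2.INTER_CUBIC)
cv2.imwrite('pics/top0c.png',a)
b=cv2.resize(b,None,fx=2.66,fy=2.66,interpolation=cv2.INTER_CUBIC);cv2.imwrite('pics/side0c.png',b)
E
```

```text
(no output)
```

View pics/top0c.png

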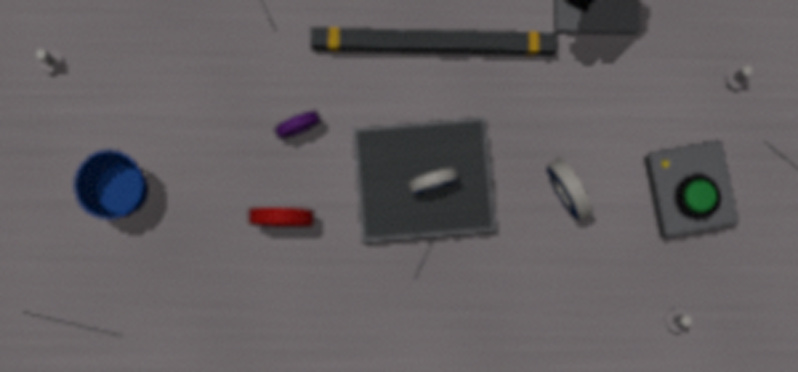

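View pics/side0c.png

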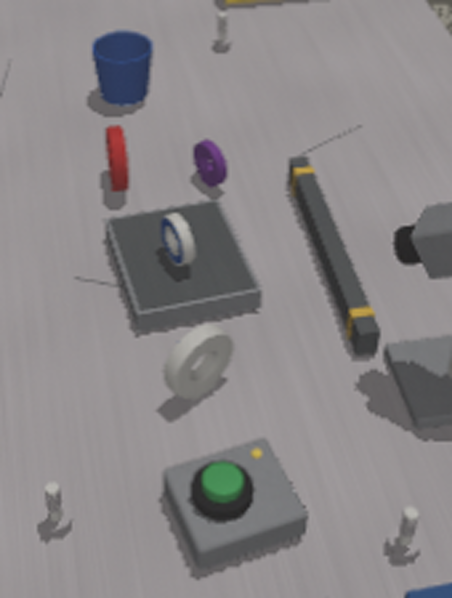

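The thing meant is the silver ring on the plate, at about (283,198) in top and (257,210) in side. The off-plate silver ring at (336,203) top is the larger look-alike, and the purple and red ones are to be left alone. The ring's blue face points towards −x/−y, so the push goes towards +x. Next I'll fit the plate and rail and plan an overhead wrist view.

```bash
cat >> h.py <<'E'
def row(pos,yaw_y_deg,obs):
    """tool-frame shift(cm), rotvec(deg) to reach TCP pos, tool down, tool y at yaw"""
    Rm=R.from_quat(obs['orientation']);a=np.radians(yaw_y_deg)
    y=np.array([np.cos(a),np.sin(a),0]);z=np.array([0,0,-1.]);x=np.cross(y,z)
    T=R.from_matrix(np.c_[x,y,z])
    return np.round(Rm.inv().apply(np.array(pos)-obs['tool_pos'])*100,2),np.round((Rm.inv()*T).as_rotvec(degrees=True),2)
E
python3 - <<'E'
from h import *
p=optics.grab_frame('top');o=manip.get_obs()
c=lambda u,v:(120+u/2.66,130+v/2.66)
for n,uv,z in[('FL',(356,130),.024),('FR',(484,120),.024),('RR',(496,233),.024),('RL',(363,242),.024),('m+',(334,38),.03),('m-',(534,42),.03),('railL',(312,50),.0),('railR',(556,55),.0),('gL',(410,187),.06),('gR',(457,173),.06),('btn',(700,196),.04)]:
    print(n,np.round(atz(p,c(*uv),z),3))
w=optics.grab_frame('wrist');print(np.round(w['hand_eye'],3),w['K'][0,0],w['k1'])
print(row([.47,-.05,.40],15,o))
E
```

```text
FL [0.594 0.03  0.024]
FR [ 0.605 -0.103  0.024]
RR [ 0.487 -0.115  0.024]
RL [0.477 0.022 0.024]
m+ [0.69  0.054 0.03 ]
m- [ 0.687 -0.156  0.03 ]
railL [0.684 0.079 0.   ]
railR [ 0.679 -0.183  0.   ]
gL [ 0.531 -0.026  0.06 ]
gR [ 0.545 -0.073  0.06 ]
btn [ 0.525 -0.325  0.04 ]
[[ 1.    -0.    -0.    -0.001]
 [ 0.001  0.958  0.287 -0.073]
 [ 0.    -0.287  0.958  0.03 ]
 [ 0.     0.     0.     1.   ]] 269.86519704608196 -0.0213077658357882
(array([-47.13,  45.48,   0.47]), array([  0.  ,  -0.  , -36.88]))
```

{"method": "apply_moves", "body": {
  "plan": [
    [[-47.5,44.5,7.4,0,0,-36.9,1],[-47.5,44.5,7.4,0,0,-36.9,1],[-47.5,44.5,7.4,0,0,-36.9,1],[-47.5,44.5,7.4,0,0,-36.9,1],[-47.5,44.5,7.4,0,0,-36.9,1],[-47.5,44.5,7.4,0,0,-36.9,1],[-47.5,44.5,7.4,0,0,-36.9,1],[-47.5,44.5,7.4,0,0,-36.9,1]]
  ]
}}

```text
time: 2.3
tool_pos: [0.3999, 0.103, 0.3498]
orientation: [0.609, 0.793, 0.0, 0.001]
force: [1.7, -0.1, -0.2]
grip_width: -0.0001
```

```bash
python3 - <<'E'
from h import *
o=manip.get_obs();print(o['tool_pos'],row([.455,-.05,.33],15,o))
E
```

```text
[0.39988262 0.10300301 0.3498296 ] (array([-16.21,   1.35,   1.99]), array([0.08, 0.01, 0.03]))
```

{"method": "apply_moves", "body": {
  "plan": [
    [[-16.2,1.4,2,0,0,0,1],[-16.2,1.4,2,0,0,0,1],[-16.2,1.4,2,0,0,0,1],[-16.2,1.4,2,0,0,0,1],[-16.2,1.4,2,0,0,0,1]]
  ]
}}

```text
time: 2.92
tool_pos: [0.455, -0.0477, 0.3298]
orientation: [0.609, 0.793, 0.0, -0.0]
force: [-0.1, -1.5, -0.3]
grip_width: 0.0001
```

```bash
python3 - <<'E'
from h import *
o=manip.get_obs();p=optics.grab_frame('wrist');f=p['frame'];print(o['tool_pos'],o['time'])
for t,z in {'gauge':.024,'gauge_center':.0495,'plate':0,'plate_front_left':.012,'plate_front_right':.012,'rail':0}.items():
    for q in finder.pinpoint(p,t)[:3]: print(t,np.round(q['xy'],1),round(q['conf'],2),np.round(atz(p,q['xy'],z,o),3))
cv2.imwrite('pics/w1.png',cv2.resize(f,None,fx=1.5,fy=1.5))
import pickle;pickle.dump((p,o),open('w1.pkl','wb'))
E
```

```text
[ 0.45495027 -0.04766014  0.32976865] 2.925
gauge [364.6 247.7] 0.82 [0.496 0.089 0.024]
gauge [235.2 253.7] 0.75 [ 0.541 -0.052  0.024]
gauge [125.2 214.3] 0.58 [ 0.526 -0.18   0.024]
gauge_center [380.7 260.3] 0.93 [0.495 0.097 0.049]
gauge_center [109.1 223.4] 0.73 [ 0.527 -0.184  0.049]
gauge_center [331.2 318.8] 0.63 [0.58  0.071 0.049]
plate [242.8 249.2] 0.96 [ 0.547 -0.043  0.   ]
```

View pics/w1.png

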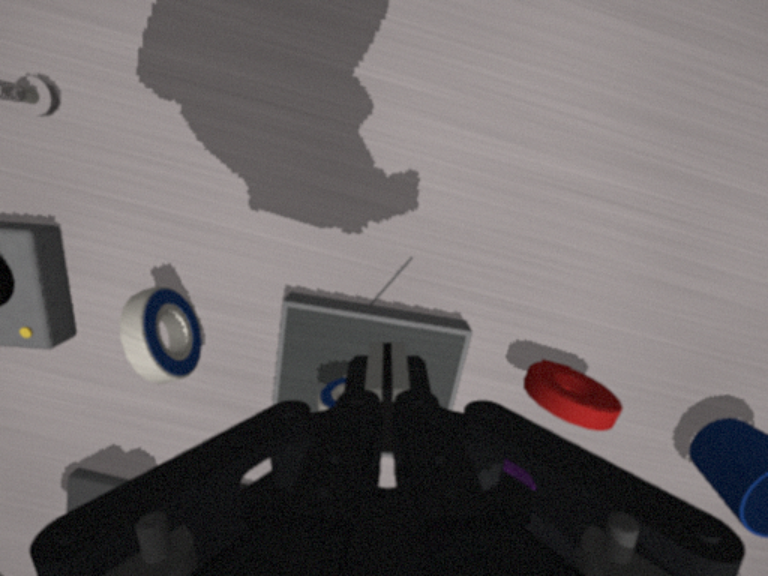

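```bash
python3 - <<'E'
from h import *
o=manip.get_obs();d=np.array([.958,.286,0]);g=np.array([.541,-.052,.236])
for s in(-.038,):print(row(g+s*d,16.6,o))
E
```

```text
(array([-2.79,  4.37,  9.39]), array([ 0.02,  0.01, -1.52]))
```

{"method": "apply_moves", "body": {
  "plan": [
    [[-2.8,4.4,5,0,0,-1.5,1],[-2.8,4.4,9.4,0,0,-1.5,1],[-2.8,4.4,9.4,0,0,-1.5,1],[-2.8,4.4,9.4,0,0,-1.5,1]]
  ]
}}

```text
time: 3.78
tool_pos: [0.505, -0.0634, 0.2375]
orientation: [0.598, 0.801, 0.0, 0.001]
force: [0.4, -0.1, 0.2]
grip_width: 0.0002
```

{"method": "apply_moves", "body": {
  "plan": [
    [[0,0.6,0,0,0,0,1],[0,1.2,0,0,0,0,1],[0,1.6,0,0,0,0,1],[0,2.0,0,0,0,0,1],[0,2.3,0,0,0,0,1],[0,2.6,0,0,0,0,1],[0,2.9,0,0,0,0,1],[0,2.9,0,0,0,0,1]]
  ]
}}

```text
time: 4.78
tool_pos: [0.5328, -0.0552, 0.2357]
orientation: [0.598, 0.801, 0.0, 0.0]
force: [1.1, -1.2, -0.2]
grip_width: 0.0001
```

```bash
python3 - <<'E'
from h import *
o=manip.get_obs();print(o['tool_pos'],o['force'])
p=optics.grab_frame('side');f=p['frame']
print([ (np.round(q['box']),round(q['conf'],2)) for q in finder.search_frame(p,'gauge')])
cv2.imwrite('pics/s2.png',cv2.resize(f[140:280,200:340],None,fx=4,fy=4,interpolation=cv2.INTER_CUBIC))
E
```

```text
[ 0.53281403 -0.05523488  0.23570673] [ 1.06282593 -1.19781209 -0.21114442]
[(array([250., 241., 278., 272.]), 0.96), (array([256., 204., 265., 216.]), 0.71), (array([229., 169., 241., 192.]), 0.43)]
```

View pics/s2.png

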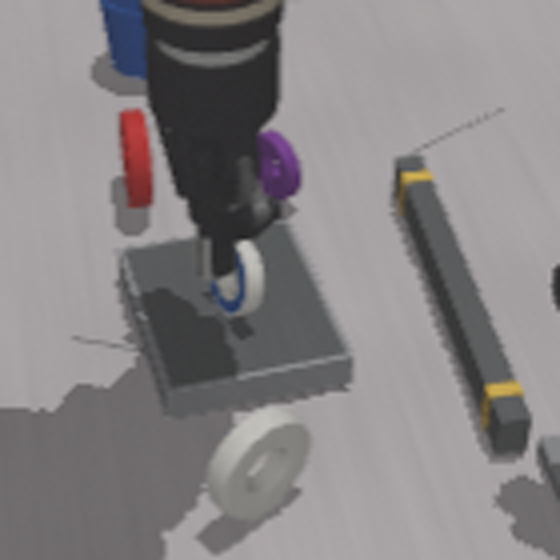

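The ring is at about (258,208) in the full side picture, still standing or just leaning, with the fingertip at its face. I'll continue the slow push.

{"method": "apply_moves", "body": {
  "plan": [
    [[0,0.3,0,0,0,0,1],[0,0.6,0,0,0,0,1],[0,0.9,0,0,0,0,1],[0,1.2,0,0,0,0,1],[0,1.5,0,0,0,0,1],[0,1.5,0,0,0,0,1]]
  ]
}}

```text
time: 5.62
tool_pos: [0.5472, -0.0509, 0.2357]
orientation: [0.598, 0.801, 0.0, -0.0]
force: [-0.4, 0.2, 0.2]
grip_width: 0.0
```

{"method": "apply_moves", "body": {
  "plan": [
    [[0,-2,-1,0,0,0,1],[0,-7,-4,0,0,0,1],[0,-7,-4,0,0,0,1]]
  ]
}}

```text
time: 6.0
tool_pos: [0.479, -0.0716, 0.2785]
orientation: [0.599, 0.801, 0.0, 0.002]
force: [0.4, 0.6, 0.2]
grip_width: 0.0001
```

```bash
python3 - <<'E'
from h import *
o=manip.get_obs();print(o['tool_pos'],o['force'])
for n,z in(('side',.03),('top',.03)):
    p=optics.grab_frame(n);f=p['frame']
    for t in('gauge_center','gauge'):print(n,t,[ (np.round(q['xy']),round(q['conf'],2),np.round(atz(p,q['xy'],z),3)) for q in finder.pinpoint(p,t)])
    if n=='side':cv2.imwrite('pics/s3.png',cv2.resize(f[140:280,200:340],None,fx=4,fy=4,interpolation=cv2.INTER_CUBIC))
    else: cv2.imwrite('pics/t3.png',f)
E
```

```text
[ 0.47903297 -0.07155988  0.27848566] [0.44510255 0.62363428 0.18946156]
side gauge_center [(array([271., 211.]), 0.75, array([ 0.582, -0.037,  0.03 ])), (array([262., 254.]), 0.65, array([ 0.532, -0.179,  0.03 ])), (array([265., 177.]), 0.44, array([0.594, 0.107, 0.03 ])), (array([271., 298.]), 0.41, array([ 0.527, -0.301,  0.03 ]))]
side gauge [(array([262., 267.]), 0.71, array([ 0.524, -0.216,  0.03 ])), (array([262., 214.]), 0.68, array([ 0.556, -0.045,  0.03 ])), (array([268., 187.]), 0.65, array([0.594, 0.062, 0.03 ]))]
top gauge_center [(array([230., 177.]), 0.59, array([0.598, 0.097, 0.03 ])), (array([280., 185.]), 0.52, array([ 0.577, -0.043,  0.03 ])), (array([226., 211.]), 0.5, array([0.504, 0.106, 0.03 ]))]
top gauge [(array([234., 178.]), 0.69, array([0.596, 0.084, 0.03 ])), (array([223., 213.]), 0.69, array([0.498, 0.114, 0.03 ])), (array([282., 194.]), 0.48, array([ 0.553, -0.049,  0.03 ]))]
```

View pics/s3.png

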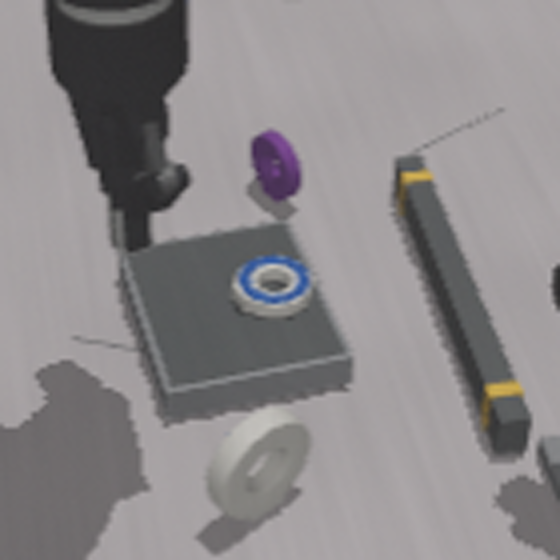

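The gauge now lies flat with its blue face up at about (271,211) in side, near x=0.58. For the plate I'll use the opened fingers as a two-point pusher on the rear edge, which squares it to the rail.

```bash
python3 - <<'E'
from h import *
o=manip.get_obs();print(row([.438,-.046,.2785],-0.9,o),row([.438,-.046,.177],-0.9,o))
E
```

```text
(array([ 3.57, -3.34, -0.38]), array([-0.08, -0.06, 17.45])) (array([ 3.55, -3.33,  9.77]), array([-0.08, -0.06, 17.45]))
```

{"method": "apply_moves", "body": {
  "plan": [
    [[3.6,-3.3,0,0,0,9,0],[3.6,-3.3,0,0,0,17.5,0],[3.6,-3.3,0,0,0,17.5,0],[3.6,-3.3,4,0,0,17.5,0],[3.6,-3.3,7,0,0,17.5,0],[3.6,-3.3,9.5,0,0,17.5,0],[3.6,-3.3,9.5,0,0,17.5,0]]
  ]
}}

```text
time: 7.18
tool_pos: [0.4374, -0.0455, 0.1788]
orientation: [0.712, 0.702, -0.001, -0.002]
force: [-0.2, 0.3, 0.1]
grip_width: 0.0853
```

```bash
python3 - <<'E'
from h import *
o=manip.get_obs();print(o['time'],o['tool_pos'],o['force'],row([.438,-.046,.177],-0.9,o),row([.462,-.046,.177],-0.9,o),row([.547,-.0478,.177],-0.9,o))
E
```

```text
7.175 [ 0.43744053 -0.04548139  0.17882409] [-0.23234194  0.2697963   0.06875902] (array([-0.05,  0.06,  0.18]), array([-0.22, -0.1 ,  0.09])) (array([-0.02,  2.46,  0.17]), array([-0.22, -0.1 ,  0.09])) (array([-0.08, 10.96,  0.14]), array([-0.22, -0.1 ,  0.09]))
```

{"method": "apply_moves", "body": {
  "plan": [
    [[0,1.5,0.1,0,0,0,0],[0,2.3,0.1,0,0,0,0],[0,2.7,0.1,0,0,0,0],[0,3.1,0.1,0,0,0,0],[0,3.5,0.1,0,0,0,0],[0,3.9,0.1,0,0,0,0],[0,4.3,0.1,0,0,0,0],[0,4.7,0.1,0,0,0,0]]
  ]
}}

```text
time: 8.18
tool_pos: [0.4843, -0.046, 0.1793]
orientation: [0.713, 0.701, -0.0, -0.001]
force: [-5.4, 2.1, 3.3]
grip_width: 0.0856
```

```bash
cat > chk.py <<'E'
from h import *
import sys
o=manip.get_obs();print(o['time'],o['tool_pos'],o['force'],o['joints'].round(2))
T={'gauge_center':.03,'plate':0,'plate_front_left':.012,'plate_front_right':.012}
for n in('side','top'):
    p=optics.grab_frame(n)
    for t,z in T.items():print(n,t,[(np.round(q['xy']),round(q['conf'],2),np.round(atz(p,q['xy'],z),3)) for q in finder.pinpoint(p,t)][:3])
    cv2.imwrite(f'pics/{sys.argv[1]}{n}.png',p['frame'])
E
python3 chk.py a
```

```text
8.175 [ 0.48428638 -0.04603207  0.17930745] [-5.40291029  2.10159038  3.26179937] [-0.36 -0.15 -0.57  1.16  0.   -0.35]
side gauge_center [(array([263., 251.]), 0.98, array([ 0.535, -0.171,  0.03 ])), (array([274., 138.]), 0.67, array([0.664, 0.31 , 0.03 ])), (array([267., 180.]), 0.49, array([0.598, 0.093, 0.03 ]))]
side plate [(array([266., 224.]), 0.63, array([ 0.565, -0.05 ,  0.   ])), (array([340., 328.]), 0.62, array([ 0.653, -0.378,  0.   ]))]
side plate_front_left [(array([276., 196.]), 0.88, array([0.613, 0.043, 0.012]))]
side plate_front_right [(array([290., 231.]), 0.75, array([ 0.617, -0.101,  0.012]))]
top gauge_center [(array([140., 153.]), 0.63, array([0.667, 0.353, 0.03 ])), (array([226., 214.]), 0.58, array([0.497, 0.104, 0.03 ])), (array([233., 176.]), 0.55, array([0.6  , 0.088, 0.03 ]))]
top plate []
top plate_front_left [(array([255., 172.]), 0.82, array([0.615, 0.028, 0.012])), (array([398., 159.]), 0.74, array([ 0.655, -0.379,  0.012]))]
top plate_front_right [(array([306., 172.]), 0.84, array([ 0.615, -0.115,  0.012]))]
```

The plate is square to the pusher, with both front corners at x≈0.615, matching the tool. About 60 mm remains to the rail.

{"method": "apply_moves", "body": {
  "plan": [
    [[0,0.3,0.1,0,0,0,0],[0,0.8,0.1,0,0,0,0],[0,1.3,0.1,0,0,0,0],[0,1.8,0.1,0,0,0,0],[0,2.3,0.1,0,0,0,0],[0,2.8,0.1,0,0,0,0],[0,3.3,0.1,0,0,0,0],[0,3.8,0.1,0,0,0,0]]
  ]
}}

```text
time: 9.68
tool_pos: [0.5226, -0.0473, 0.1785]
orientation: [0.713, 0.701, -0.001, -0.0]
force: [-5.7, -0.1, 2.4]
grip_width: 0.0855
```

{"method": "apply_moves", "body": {
  "plan": [
    [[0,0.3,0,0,0,0,0],[0,0.6,0,0,0,0,0],[0,0.9,0,0,0,0,0],[0,1.2,0,0,0,0,0],[0,1.5,0,0,0,0,0],[0,1.7,0,0,0,0,0],[0,1.7,0,0,0,0,0]]
  ]
}}

```text
time: 10.55
tool_pos: [0.5397, -0.0476, 0.1785]
orientation: [0.713, 0.701, -0.0, -0.0]
force: [-3.6, 0.2, 0.6]
grip_width: 0.0857
```

```bash
python3 chk.py b
```

```text
10.55 [ 0.53971741 -0.04760608  0.17850508] [-3.60454072  0.1696336   0.63262739] [-0.33  0.02 -0.41  1.15 -0.   -0.31]
side gauge_center [(array([299., 208.]), 0.8, array([ 0.656, -0.041,  0.03 ])), (array([288., 215.]), 0.71, array([ 0.621, -0.059,  0.03 ])), (array([265., 256.]), 0.68, array([ 0.537, -0.185,  0.03 ]))]
side plate [(array([283., 224.]), 0.92, array([ 0.608, -0.06 ,  0.   ]))]
side plate_front_left [(array([340., 327.]), 0.72, array([ 0.65 , -0.384,  0.012])), (array([300., 198.]), 0.65, array([0.675, 0.018, 0.012]))]
side plate_front_right [(array([312., 230.]), 0.64, array([ 0.671, -0.108,  0.012]))]
top gauge_center [(array([334., 202.]), 0.7, array([ 0.529, -0.192,  0.03 ])), (array([227., 212.]), 0.59, array([0.5  , 0.103, 0.03 ])), (array([233., 178.]), 0.4, array([0.595, 0.089, 0.03 ]))]
top plate []
top plate_front_left [(array([258., 153.]), 0.69, array([0.67 , 0.02 , 0.012]))]
top plate_front_right []
```

{"method": "apply_moves", "body": {
  "plan": [
    [[0,0.15,0,0,0,0,0],[0,0.3,0,0,0,0,0],[0,0.4,0,0,0,0,0],[0,0.4,0,0,0,0,0]]
  ]
}}

```text
time: 11.55
tool_pos: [0.5438, -0.0476, 0.1785]
orientation: [0.713, 0.701, -0.0, -0.0]
force: [-4.3, 0.0, 0.6]
grip_width: 0.0855
```

{"method": "apply_moves", "body": {
  "plan": [
    [[0,0.1,0,0,0,0,0],[0,0.2,0,0,0,0,0],[0,0.2,0,0,0,0,0]]
  ]
}}

```text
time: 11.92
tool_pos: [0.5459, -0.0476, 0.1785]
orientation: [0.713, 0.701, -0.0, -0.0]
force: [-5.1, 0.9, -0.5]
grip_width: 0.0853
```

{"method": "apply_moves", "body": {
  "plan": [
    [[0,0.1,0,0,0,0,0],[0,0.2,0,0,0,0,0],[0,0.2,0,0,0,0,0]]
  ]
}}

```text
time: 12.3
tool_pos: [0.548, -0.0476, 0.1786]
orientation: [0.713, 0.701, 0.0, -0.0]
force: [-3.5, -0.2, -1.5]
grip_width: 0.0856
```

{"method": "apply_moves", "body": {
  "plan": [
    [[0,0.1,0,0,0,0,0],[0,0.1,0,0,0,0,0]]
  ]
}}

```text
time: 12.55
tool_pos: [0.5491, -0.0476, 0.1786]
orientation: [0.713, 0.701, 0.0, -0.0]
force: [-2.8, 0.6, -2.6]
grip_width: 0.0854
```

{"method": "apply_moves", "body": {
  "plan": [
    [[0,0.1,0,0,0,0,0],[0,0.2,0,0,0,0,0],[0,0.2,0,0,0,0,0]]
  ]
}}

```text
time: 12.92
tool_pos: [0.551, -0.0477, 0.1786]
orientation: [0.713, 0.701, -0.0, -0.0]
force: [-4.8, -1.1, -0.7]
grip_width: 0.0855
```

```bash
python3 chk.py c; python3 - <<'E'
import cv2,numpy as np
b=cv2.imread('pics/cside.png')[170:260,240:350];a=cv2.imread('pics/ctop.png')[130:220,230:340]
cv2.imwrite('pics/c.png',cv2.resize(np.hstack([b,a]),None,fx=3.6,fy=3.6,interpolation=cv2.INTER_CUBIC))
E
```

```text
12.925 [ 0.55095185 -0.04769475  0.17859831] [-4.7659846  -1.11235228 -0.68760946] [-0.32  0.05 -0.37  1.15 -0.   -0.31]
side gauge_center [(array([265., 252.]), 0.79, array([ 0.538, -0.174,  0.03 ])), (array([234., 178.]), 0.76, array([0.508, 0.122, 0.03 ])), (array([300., 211.]), 0.68, array([ 0.655, -0.051,  0.03 ]))]
side plate [(array([286., 221.]), 0.96, array([ 0.619, -0.05 ,  0.   ]))]
side plate_front_left [(array([303., 197.]), 0.55, array([0.683, 0.024, 0.012]))]
side plate_front_right [(array([317., 230.]), 0.9, array([ 0.684, -0.11 ,  0.012]))]
top gauge_center [(array([334., 205.]), 0.75, array([ 0.521, -0.191,  0.03 ])), (array([234., 177.]), 0.57, array([0.599, 0.086, 0.03 ])), (array([226., 211.]), 0.49, array([0.503, 0.106, 0.03 ]))]
top plate []
top plate_front_left [(array([381., 201.]), 0.72, array([ 0.535, -0.327,  0.012])), (array([259., 145.]), 0.6, array([0.694, 0.018, 0.012]))]
top plate_front_right []
```

View pics/c.png

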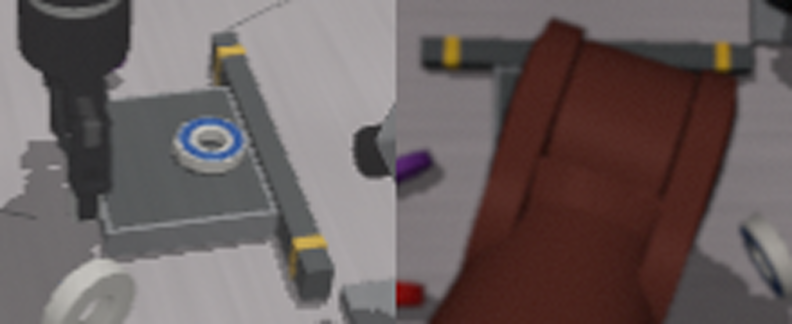

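The plate front is almost at the rail, with the gauge still flat and blue up. I'll keep nudging until the force rises.

{"method": "apply_moves", "body": {
  "plan": [
    [[0,0.1,0,0,0,0,0],[0,0.15,0,0,0,0,0],[0,0.15,0,0,0,0,0]]
  ]
}}

```text
time: 13.8
tool_pos: [0.5515, -0.0477, 0.1784]
orientation: [0.713, 0.701, -0.001, -0.001]
force: [-12.5, -1.2, 3.7]
grip_width: 0.0853
```

{"method": "apply_moves", "body": {
  "plan": [
    [[0,0.1,0,0,0,0,0],[0,0.15,0,0,0,0,0],[0,0.15,0,0,0,0,0]]
  ]
}}

```text
time: 14.18
tool_pos: [0.5522, -0.0476, 0.1784]
orientation: [0.713, 0.701, -0.002, -0.002]
force: [-20.7, -0.7, 9.8]
grip_width: 0.0853
```

Firm contact at 20 N. I'll back off and look.

{"method": "apply_moves", "body": {
  "plan": [
    [[0,-0.5,0,0,0,0,0],[0,-3,0,0,0,0,0],[0,-6,-2,0,0,0,0],[0,-6,-8,0,0,0,0.5],[0,-6,-14,0,0,0,1],[0,-6,-14,0,0,0,1]]
  ]
}}

```text
time: 14.92
tool_pos: [0.4961, -0.0474, 0.3251]
orientation: [0.713, 0.701, 0.003, 0.005]
force: [-0.0, 0.6, -0.3]
grip_width: 0.0323
```

```bash
python3 chk.py d; python3 - <<'E'
from h import *
for n in('side','top'):
    p=optics.grab_frame(n)
    for t in ('button_top','button'):print(n,t,[(np.round(q['xy'],1),round(q['conf'],2),np.round(atz(p,q['xy'],.04),4)) for q in finder.pinpoint(p,t)][:2])
    b=[ray(p,q['xy']) for q in finder.pinpoint(p,'button_top')[:1]]
    if n=='side':s=b
(o1,d1),(o2,d2)=s[0],b[0]
k=np.linalg.lstsq(np.c_[d1,-d2],o2-o1,rcond=None)[0];print('tri',o1+k[0]*d1,o2+k[1]*d2)
o=manip.get_obs();print(row([.527,-.32,.32],-.9,o))
b=cv2.imread('pics/dside.png')[170:330,230:360];a=cv2.imread('pics/dtop.png')[130:220,230:400]
cv2.imwrite('pics/d.png',np.hstack([cv2.resize(b,None,fx=2.8,fy=2.8)[:400],cv2.resize(a,None,fx=2.5,fy=400/90,interpolation=cv2.INTER_CUBIC)]))
E
```

```text
14.925 [ 0.49608141 -0.0474206   0.32511344] [-0.01592011  0.57796322 -0.25067427] [-0.36 -0.22 -0.36  1.42  0.   -0.34]
side gauge_center [(array([265., 254.]), 0.73, array([ 0.538, -0.178,  0.03 ])), (array([267., 180.]), 0.59, array([0.596, 0.093, 0.03 ])), (array([302., 208.]), 0.54, array([ 0.663, -0.042,  0.03 ]))]
side plate [(array([287., 219.]), 0.67, array([ 0.623, -0.042,  0.   ]))]
side plate_front_left [(array([304., 198.]), 0.87, array([0.684, 0.017, 0.012]))]
side plate_front_right [(array([317., 231.]), 0.68, array([ 0.684, -0.112,  0.012]))]
top gauge_center [(array([335., 203.]), 0.69, array([ 0.527, -0.193,  0.03 ])), (array([226., 210.]), 0.51, array([0.506, 0.107, 0.03 ])), (array([233., 177.]), 0.46, array([0.598, 0.087, 0.03 ]))]
top plate []
top plate_front_left [(array([255., 147.]), 0.96, array([0.687, 0.027, 0.012])), (array([283., 149.]), 0.54, array([ 0.682, -0.05 ,  0.012]))]
top plate_front_right [(array([308., 147.]), 0.62, array([ 0.686, -0.123,  0.012]))]
side button_top [(array([270.3, 299.9]), 0.71, array([ 0.5224, -0.3129,  0.04  ])), (array([337.8, 327.9]), 0.69, array([ 0.6362, -0.4005,  0.04  ]))]Traceback (most recent call last):
  File "<stdin>", line 4, in <module>
ValueError: it knows: bolt, button_top, cup, gauge, gauge_center, plate, plate_front_left, plate_front_right, rail
```

```bash
python3 - <<'E'
from h import *
b=[]
for n in('side','top'):
    p=optics.grab_frame(n)
    f=p['frame'].astype(int);m=(f[...,1]>f[...,2]+40)&(f[...,1]>f[...,0]+30)
    v,u=np.nonzero(m);c=(u.mean(),v.mean());print(n,m.sum(),c,[(q['xy'],q['conf']) for q in finder.pinpoint(p,'button_top')[:2]])
    b.append(ray(p,c))
    cv2.imwrite(f'pics/d{n}.png',p['frame'])
(o1,d1),(o2,d2)=b
k=np.linalg.lstsq(np.c_[d1,-d2],o2-o1,rcond=None)[0];P=(o1+k[0]*d1+o2+k[1]*d2)/2;print('tri',o1+k[0]*d1,o2+k[1]*d2)
o=manip.get_obs();print(row([P[0],P[1],.28],-.9,o))
b=cv2.imread('pics/dside.png')[170:330,230:360];a=cv2.imread('pics/dtop.png')[130:230,230:400]
cv2.imwrite('pics/d.png',np.hstack([cv2.resize(b,None,fx=2.5,fy=2.5),cv2.resize(a,(460,400))]))
E
```

```text
side 182 (np.float64(273.24725274725273), np.float64(300.57142857142856)) [([272.4, 300.0], 0.69)]
top 110 (np.float64(382.92727272727274), np.float64(203.23636363636365)) [([381.5, 203.6], 0.45), ([164.5, 202.6], 0.37)]
tri [ 0.52649499 -0.321753    0.0488191 ] [ 0.52537331 -0.32165755  0.04869729]
(array([-27.44,   3.65,   3.87]), array([ 0.01, -0.01, -0.07]))
```

View pics/d.png

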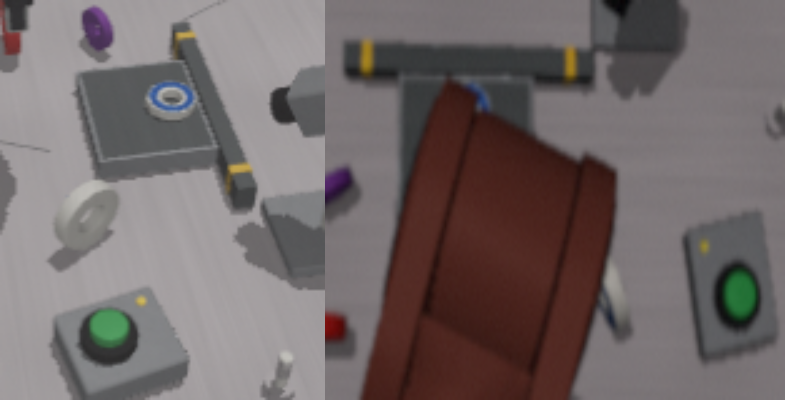

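Plate is flush with the rail and the gauge flat, blue up. Next is the button at (0.526, −0.322, z≈0.045).

{"method": "apply_moves", "body": {
  "plan": [
    [[-27.4,3.6,0,0,0,0,1],[-27.4,3.6,0,0,0,0,1],[-27.4,3.6,0,0,0,0,1],[-27.4,3.6,0,0,0,0,1],[-27.4,3.6,0,0,0,0,1],[-27.4,3.6,4,0,0,0,1],[-27.4,3.6,7,0,0,0,1],[-27.4,3.6,7,0,0,0,1]]
  ]
}}

```text
time: 16.73
tool_pos: [0.5245, -0.3206, 0.246]
orientation: [0.713, 0.701, -0.0, -0.002]
force: [-0.3, -0.1, 0.9]
grip_width: 0.0
```

```bash
python3 -c "
from h import *
o=manip.get_obs();print(o['time'],o['tool_pos'],o['grip_width'],o['force'],row([.526,-.3217,.232],-.9,o))"
```

```text
16.725 [ 0.52450054 -0.32058213  0.24602454] 1.456883843746909e-05 [-0.28431215 -0.12819194  0.88603598] (array([-0.11,  0.16,  1.4 ]), array([-0.21, -0.2 , -0.08]))
```

{"method": "apply_moves", "body": {
  "plan": [
    [[-0.1,0.1,1.0,0,0,0,1],[-0.1,0.1,1.8,0,0,0,1],[-0.1,0.1,2.2,0,0,0,1],[-0.1,0.1,2.5,0,0,0,1],[-0.1,0.1,2.5,0,0,0,1]]
  ]
}}

```text
time: 17.35
tool_pos: [0.5265, -0.3223, 0.224]
orientation: [0.713, 0.701, 0.0, 0.0]
force: [-0.4, 2.1, 1.8]
grip_width: -0.0
```

{"method": "apply_moves", "body": {
  "plan": [
    [[0,0,0.2,0,0,0,1],[0,0,0.4,0,0,0,1],[0,0,0.4,0,0,0,1]]
  ]
}}

```text
time: 17.73
tool_pos: [0.5265, -0.3224, 0.2199]
orientation: [0.713, 0.701, 0.0, 0.0]
force: [0.2, 0.1, 4.6]
grip_width: -0.0
```

{"method": "apply_moves", "body": {
  "plan": [
    [[0,0,0.1,0,0,0,1],[0,0,0.2,0,0,0,1],[0,0,0.2,0,0,0,1]]
  ]
}}

```text
time: 18.1
tool_pos: [0.5266, -0.3224, 0.2193]
orientation: [0.713, 0.701, 0.0, 0.001]
force: [-4.0, 3.9, 15.5]
grip_width: -0.0
```

{"method": "apply_moves", "body": {
  "plan": [
    [[0,0,0.1,0,0,0,1],[0,0,0.2,0,0,0,1],[0,0,0.2,0,0,0,1]]
  ]
}}

```text
time: 18.48
tool_pos: [0.5266, -0.3224, 0.219]
orientation: [0.713, 0.701, -0.0, 0.001]
force: [-8.6, 8.8, 28.9]
grip_width: -0.0
```

The force pattern matches the button: the spring takes 1.8 then 4.6 N over about 6 mm, then a hard stop. Releasing it now, clear of everything.

{"method": "apply_moves", "body": {
  "plan": [
    [[0,0,-0.5,0,0,0,1],[0,0,-3,0,0,0,1],[0,0,-8,0,0,0,1],[0,-10,-12,0,0,0,1],[0,-12,-12,0,0,0,1],[0,-12,-12,0,0,0,1]]
  ]
}}

```text
time: 19.23
tool_pos: [0.4041, -0.3204, 0.337]
orientation: [0.714, 0.7, -0.0, 0.001]
force: [0.5, -0.4, 1.1]
grip_width: -0.0
```

```bash
python3 chk.py e; python3 - <<'E'
import cv2,numpy as np
b=cv2.imread('pics/eside.png')[130:340,190:360];a=cv2.imread('pics/etop.png')[130:270,120:420]
cv2.imwrite('pics/e.png',np.hstack([cv2.resize(b,(324,400)),cv2.resize(a,(476,400))]))
E
```

```text
19.225 [ 0.40413398 -0.3203759   0.33695967] [ 0.52692618 -0.35511305  1.14914355] [-0.92 -0.16 -0.28  1.44 -0.   -0.9 ]
side gauge_center [(array([268., 181.]), 0.7, array([0.598, 0.09 , 0.03 ])), (array([299., 211.]), 0.69, array([ 0.652, -0.051,  0.03 ])), (array([265., 255.]), 0.69, array([ 0.537, -0.182,  0.03 ]))]
side plate [(array([287., 219.]), 0.81, array([ 0.624, -0.044,  0.   ]))]
side plate_front_left [(array([303., 199.]), 0.91, array([0.682, 0.016, 0.012]))]
side plate_front_right [(array([317., 231.]), 0.64, array([ 0.683, -0.113,  0.012])), (array([315., 218.]), 0.47, array([ 0.692, -0.066,  0.012]))]
top gauge_center [(array([223., 211.]), 0.75, array([0.503, 0.114, 0.03 ])), (array([230., 178.]), 0.68, array([0.595, 0.097, 0.03 ])), (array([284., 156.]), 0.6, array([ 0.659, -0.052,  0.03 ]))]
top plate [(array([281., 171.]), 0.58, array([ 0.62 , -0.047,  0.   ]))]
top plate_front_left [(array([255., 150.]), 0.62, array([0.679, 0.028, 0.012]))]
top plate_front_right [(array([306., 148.]), 0.56, array([ 0.685, -0.115,  0.012])), (array([395., 157.]), 0.21, array([ 0.659, -0.369,  0.012]))]
```

View pics/e.png

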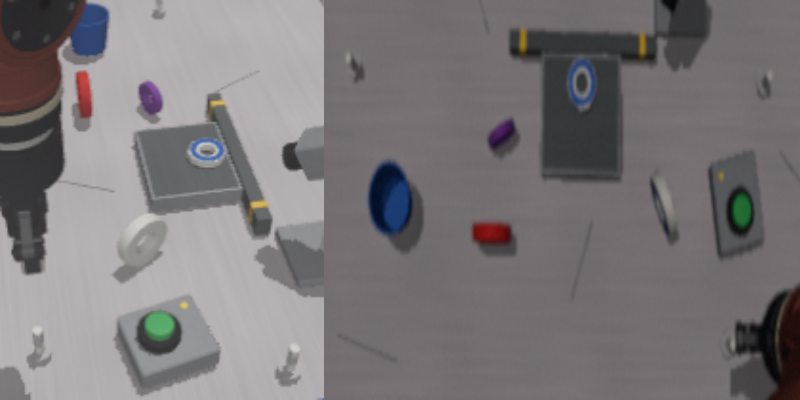

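```bash
python3 -c "
from cell import manip
o=manip.get_obs();print(o['time'],abs(o['joint_vel']).max());print(manip.hand_in())"
```

```text
19.725 0.007103683703079667
the job is handed in; nothing more can be done
None
```

The job is done and handed in at about 19.7 s of the 64 s allowed; no verdict was reported.

- **Gauge:** I tipped the smaller silver ring over with the closed fingertips. It lies flat with its blue face up, about 35 mm ahead of the plate's middle (limit 50 mm).
- **Plate:** I pushed it with the opened fingers on its rear edge, instead of alternate corner nudges, until the force rose to about 20 N at the rail. In the last pictures it looks flush. The side view puts the front corners at x = 0.682 and 0.683, the top view at 0.679 and 0.685. The two views differ by a few millimetres, but both lie at the rail face within the calibration. The plate is centred on the rail to within about 5 mm.
- **Button:** I pressed it about 6 mm to its hard stop (28.9 N) and released it. It looks up again in the last picture, but I judged its travel only from tool height and force.
- **Everything else:** the cup and bolts look unmoved, and the arm ended clear of everything.

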